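# Slide the heavy battery box home into its bay and bolt it in

## Robot

A 7-joint arm with a two-finger parallel gripper is mounted at the origin on the work surface. World frame = base frame: x ahead of the robot, y to its left, z up, the work surface at z = 0. Lengths are in m, angles in rad, forces in N, time in s.
With the tool pointing down it reaches from about 0.425 to 0.825 m from the base axis. Payload 3.6 kg.
Tool frame: the origin (TCP) lies midway between the tips of the shut fingers; the grasp point (between the pads) lies 19 mm behind it (grasp_offset is the distance from the TCP to the grasp point, in m); z points along the fingers, y is the line along which they close (so a half turn about z gives the same grasp; the last joint's range is limited). The gripper opens to 85 mm and grips with 20 to 120 N. Pads are 22 mm wide; open, the fingers measure 114 mm over their backs; the gripper's body (76 mm by 85 mm) begins 54 mm behind the grasp point. The pads swing forward as they close: fully open they stand 13 mm farther back than shut.
Start: joints at [-1.25, 0.615, -0.013, 1.423, 0.008, 1.103, -0.04], TCP at [0.222, 0.611, 0.231] pointing down, gripper open.
Joint ranges: [-3.12, 3.12], [-0.3, 2.06], [-1.34, 1.32], [0.26, 2.42], [-1.36, 4.5], [0.01, 1.98], [-2.84, 2.84]. Speed limits (rad/s): [2.79, 2.79, 3.14, 3.14, 3.14, 3.14, 3.14].

## Interface

Orientations are given as a unit quaternion [x, y, z, w].
In Python, from rig import * gives the robot as it stands. Calls block until the motion is done:
- move_pose(position, orientation): joint-space move of the TCP to a pose.
- movel(position, velocity=0.15, rot=None, contact_N=None): straight line of the TCP; rot=None keeps the orientation; velocity is the mean speed in m/s. With contact_N (N) it stops when the force on the tool has changed by that much, and returns True; else False.
- goto_joints(angles): joint-space move.
- set_gripper(opening): finger opening in m; the grip force is fixed at half the most; returns when the fingers have stopped.
- pause(seconds).
- ik(position, orientation): joint angles nearest the present ones, or None.
- observe(): the state.
- camera(name): name is "scene" or "top" or "wrist"; returns (picture, depth): 384x512x3 uint8, red, green, blue; 384x512 float32, m along the optical axis (not along the pixel's ray), 0 where there is no reading.
- camera_params(name): a dict with "vertical_fov" (degrees; the focal length in pixels is half the picture's height over the tangent of half this angle, whatever the lens; pixels are square), "cx", "cy" (the principal point, pixels), "dist" ([k1, k2, p1, p2, k3] as OpenCV has them; the pictures are not rectified), "world_from_camera" (4x4, takes a point from camera to world coordinates). Camera axes: x right, y down, z forward; pixel columns grow to the right and rows downward; lengths in m; the calibration is good to about 2 mm. A picture is of the moment at which its call begins: read the wrist's pose just before it. camera_params takes no time and is no camera call; for the wrist camera it gives the pose at the moment of the call.
A pose or a line that the arm cannot do raises Unreachable and nothing moves.
- job_done(): hands the job in; it is judged then, once.
The state is a dict: "t": time; "joint_pos": joint angles; "dq": joint speeds; "joint_efforts": joint torques, N m; "tool_pos": TCP position; "tcp_rot": TCP orientation; "wrist_force": force on the tool from outside, world axes, zero at the start; "torque": the same for the moment, N m; "opening": finger opening in m; "grip_force": force on a finger pad.
Only numpy, scipy, OpenCV 4.12 (cv2) and the standard library are available. Lean on these libraries where they do the work, as an engineer would, in place of code of your own. Each camera call takes 0.05 s, during which the arm holds its last target. There are 200 camera calls.

## Task

Push the heavy battery box along the desk, low down near its base so that it slides upright and does not tip, between the two guides of its bay until it is fully home against the connector block. Then push the bay's slide bolt all the way in behind the box. Only push: do not lift or pick up the box, do not slam it home, and leave the other things on the desk where they are.

Things in the scene. Friction and masses are not known exactly. Their poses are not given: they have to be found in the camera images.
- battery_box: Heavy olive battery box (about 2.3 kg), loose on the desk, 130 mm along its x, 84 along y, 165 high, plus a black handle bar along x over its lid, up to 200 mm above the desk. Origin: centre of the underside, z up. It stands outside the bay's mouth, roughly in line and square with it; pushed on its broad -y face it goes in towards its +y.
- box_push (a point): Point low on the middle of the box's broad -y face, 30 mm above the desk (box frame x 0, y -42 mm). The face is flat; its ribs are higher than 70 mm. The box takes about 8 to 20 N to slide. Pushed higher than about 60 mm above the desk it may tip over instead.
- bay: Battery bay of dark steel, fixed to the desk. Origin: on the desk, centre of the box's place; x, y level, z up. The box slides on the desk along +y; when home its origin and axes agree with the bay's. Two guides 45 mm high, 4 thick, run along y at x = -70 and +70 mm (136 clear) from y = -68 to +42 mm. At the far end the connector block, 62 mm high, has its face at y = +42 mm.
- bay_mouth (a point): Middle of the bay's mouth, on the desk (bay frame x 0, y -136 mm). Here the flared ends of the guides, 45 mm high, stand about 172 mm apart; they narrow to 136 mm clear at y = -68 mm. The inner faces are lined with slippery plastic and steer a box that comes in slightly off line or askew.
- bolt_handle (a point): Upright round steel handle of the slide bolt, on the bay's -x side: 14 mm across, top 74 mm above the desk; this point is on its axis, 62 mm up. Drawn back it is at x -130, y -55 mm in the bay's frame; the bolt slides along the bay's +x. It stays where it is left; about 2 N moves it. Fixed sleeve x -88 to -72 mm, 38 high; foot plate 3 mm thick out to x -132.
- bolt (a joint): Slide bolt (12 mm rod, axis 22 mm above the desk): 0 = drawn back clear of the box's way, 0.036 m = fully in, handle at bay x = -94 mm, its end 27 mm across the back of a box that is home, 7 mm behind it; a box that is not home blocks it. Starts between 0 and 0.005.
- speaker: Bystander: tan loudspeaker, 60 x 95 x 132 mm high, standing; origin at the centre of its underside.
- mug: Bystander: dark olive mug, 80 mm across, 85 mm high, standing; origin at the centre of its underside.
- handheld: Bystander: black handheld radio, 34 x 56 x 115 mm high with an aerial up to 210 mm, standing; origin at the centre of its underside.
- screwdriver: Bystander: screwdriver lying on the desk; origin under its middle.

How it is judged:
On the way, in this order (a step that is already met when the one before it is completed fails the run):
1. the battery box stands fully home in its bay (y of battery_box in the frame of bay between -0.005 and 0.004 m and x of battery_box in the frame of bay between -0.007 and 0.007 m and angle between battery_box's own z axis and vertical below 0.06 rad), for 0.2 s.
2. the slide bolt is in behind it (value of joint bolt above 0.031 m), for 0.2 s.
At the end, for the whole second after the job is handed in: The battery box stands upright on the desk between the guides, within 5 mm of the connector block, at rest, and the slide bolt is in by more than 31 of its 36 mm (all of step 1 and angle between the y axis of battery_box and the y axis of bay, either way round below 0.06 rad and height (world z) of battery_box below 0.005 m and linear speed of battery_box below 0.02 m/s and value of joint bolt above 0.031 m); the robot touches nothing.
It fails at once if the battery box is tipped by more than about 11 degrees (angle between battery_box's own z axis and vertical above 0.2 rad).
It fails at once if the battery box is lifted off the desk (height (world z) of battery_box above 0.015 m).
It fails at once if the battery box is shoved faster than 0.3 m/s (linear speed of battery_box above 0.3 m/s).
It fails at once if another thing on the desk is moved by more than 30 mm (distance of any of speaker, mug, handheld, screwdriver from where it was at the start of the episode above 0.03 m).
It also fails if it takes over 72 s, if anything falls off the work surface, if the arm or the gripper's body presses on something with over 40 N, if the wrist force passes 120 N, or if a joint passes its speed limit or range.

## Working session

There is one attempt and no reset: what is moved stays moved. The work goes in short steps, each a Python script; the robot and the scene stay as the last script left them, time stands still between calls to the robot, and variables do not carry over. Pictures are saved under pics/ and viewed, at most 10 in all, crops included, and the job is handed in when it is done.

```bash
mkdir -p pics
cat > h.py <<'E'
from rig import *
import numpy as np, cv2
def cloud(name):
    p=camera_params(name); im,d=camera(name)
    h,w=d.shape; f=h/2/np.tan(np.radians(p["vertical_fov"])/2)
    K=np.array([[f,0,p["cx"]],[0,f,p["cy"]],[0,0,1]]); 
    u,v=np.meshgrid(np.arange(w),np.arange(h))
    n=cv2.undistortPointsIter(np.stack([u,v],-1).reshape(-1,1,2).astype(np.float64),K,np.array(p["dist"],float),None,None,(3,50,1e-9)).reshape(h,w,2)
    P=np.dstack([n*d[...,None],d]); T=np.array(p["world_from_camera"])
    W=P@T[:3,:3].T+T[:3,3]; W[d==0]=np.nan
    return im,W
def save(n,im): cv2.imwrite("pics/"+n,cv2.cvtColor(im,cv2.COLOR_RGB2BGR))
E
python3 - <<'E'
from h import *
o=observe();print(o["tool_pos"],o["tcp_rot"],o["t"])
a,A=cloud("top");b,B=cloud("scene");np.savez("c.npz",a=a,A=A,b=b,B=B);save("top.png",a);save("scene.png",b)
E
```

```text
[0.22126157 0.61034166 0.23010614] [ 1.72993138e-01  9.84922135e-01 -1.30934323e-03 -2.17928098e-04] 0.0
```

View pics/top.png

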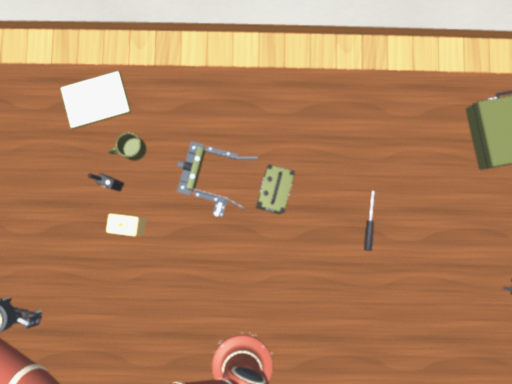

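View pics/scene.png

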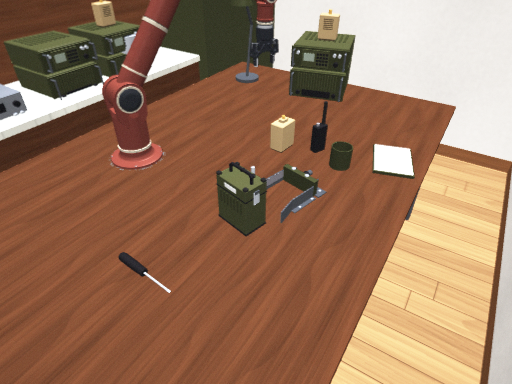

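The top view shows the bay around (205,175), open to the right (world -y). The box is at (276,190), slightly turned, and the bolt handle is at (219,207). The bystanders are well clear of all three. Next I fit poses from the depth.

Run:
```python
from h import *
z=np.load("c.npz");A=z["A"];B=z["B"];a=z["a"]
for n,(u,v) in dict(base=(242,358),box=(276,190),bay=(195,170),h=(219,203),sd=(370,220)).items(): print(n,A[v,u].round(3))
M=(A[...,2]>.15)&(A[...,2]<.215)&(np.arange(512)[None]>250)&(np.arange(512)[None]<300)&(np.arange(384)[:,None]<230)
print("box",cv2.minAreaRect(A[M][:,:2].astype(np.float32)*1000),M.sum())
s=np.s_[135:225,165:265]
Z=A[s][...,2]
print((Z[::3,::3]*1000).round().astype(int)[:, :])
cv2.imwrite("pics/crop.png",cv2.cvtColor(cv2.resize(a[130:225,165:305],None,fx=5.5,fy=5.5,interpolation=cv2.INTER_CUBIC),cv2.COLOR_RGB2BGR))
```

```text
base [ 0.057 -0.002  0.12 ]
box [ 0.564 -0.092  0.201]
bay [0.635 0.162 0.065]
h [0.531 0.084 0.024]
sd [ 0.484 -0.419  0.022]
box ((573.4475708007812, -91.68798065185547), (85.87004852294922, 138.0106201171875), 77.1537094116211) 1226
[[ 1  7 -3 ...  3  1  4]
 [-2  3  1 ... -8  8  3]
 [ 0  4  0 ...  0 -3 -4]
 ...
 [-3 -5  2 ... -2  5 -1]
 [ 2  2 -3 ...  6 -5  3]
 [-2  4 -3 ...  2  4  1]]<stdin>:8: RuntimeWarning: invalid value encountered in cast
```

View pics/crop.png

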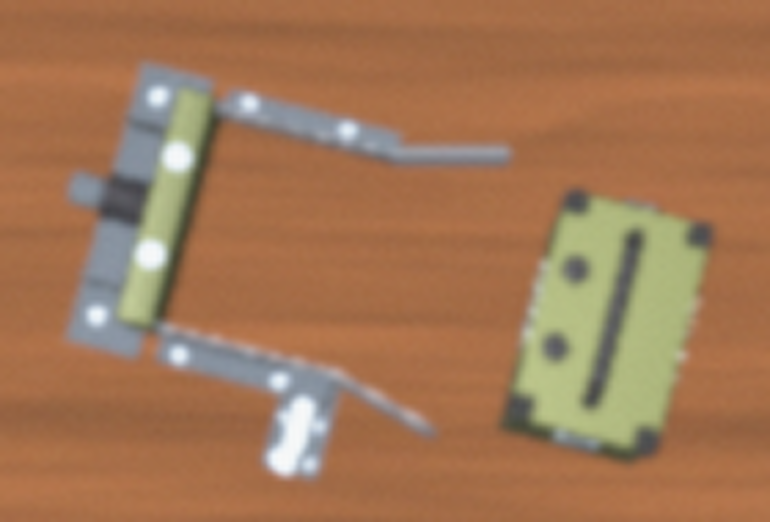

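```bash
cat >> h.py <<'E'
def px(name,uv,zs):
    p=camera_params(name); f=192/np.tan(np.radians(p["vertical_fov"])/2)
    K=np.array([[f,0,p["cx"]],[0,f,p["cy"]],[0,0,1]])
    n=cv2.undistortPointsIter(np.array(uv,float).reshape(-1,1,2),K,np.array(p["dist"],float),None,None,(3,50,1e-9)).reshape(-1,2)
    T=np.array(p["world_from_camera"]); r=np.c_[n,np.ones(len(n))]@T[:3,:3].T
    return T[:3,3]+r*((np.array(zs)-T[2,3])/r[:,2])[:,None]
E
python3 - <<'E'
from h import *
c=np.array([[213,92],[155,327],[398,150],[340,375],[510,154],[433,432],[302,405],[285,460],[573,190],[710,225],[648,450],[508,415]])
uv=(c+.5)/5.5-.5+[165,130]
W=px("top",uv,[.062,.062,.045,.045,.045,.045,.074,.074,.165,.165,.165,.165])
print((W*1000).round(1))
bx=W[8:].mean(0);e=(W[8]+W[9]-W[10]-W[11]);print("box",bx,np.degrees(np.arctan2(e[1],e[0])),np.linalg.norm(e)/2,np.linalg.norm(W[8]+W[11]-W[9]-W[10])/2)
for i,j in((0,1),(2,3),(4,5)):
  d=W[i]-W[j];print("x-axis yaw",np.degrees(np.arctan2(d[1],d[0])),np.linalg.norm(d),(W[i]+W[j])/2)
z=np.load("c.npz");
for k in"AB":
  P=z[k].reshape(-1,3);M=(P[:,2]>.066)&(P[:,2]<.085)&(abs(P[:,0]-.53)<.06)&(abs(P[:,1]-.09)<.06);print(k,M.sum(),np.median(P[M],0))
A=z["A"];M=(A[...,2]>.05)&(abs(A[...,0]-.63)<.12)&(abs(A[...,1]-.16)<.06);print(cv2.minAreaRect(A[M][:,:2].astype(np.float32)*1000))
E
```

```text
[[ 713.5  137.2   62. ]
 [ 573.   167.7   62. ]
 [ 683.6   27.1   45. ]
 [ 547.8   58.9   45. ]
 [ 682.5  -40.1   45. ]
 [ 515.     2.9   45. ]
 [ 528.1   79.4   74. ]
 [ 495.9   88.6   74. ]
 [ 644.5  -71.6  165. ]
 [ 626.6 -147.1  165. ]
 [ 502.6 -114.6  165. ]
 [ 520.3  -38.1  165. ]]
box [ 0.57351282 -0.09285788  0.165     ] -14.900904524206632 0.12845034452172072 0.0780639055150742
x-axis yaw -12.235866408374743 0.1437801915451572 [0.64325818 0.15246636 0.062     ]
x-axis yaw -13.166134469671062 0.1393957484707741 [0.61570235 0.0429779  0.045     ]
x-axis yaw -14.376733127214138 0.172902820784637 [ 0.5987178  -0.01859047  0.045     ]
A 14 [0.49657228 0.09163207 0.07471161]
B 13 [0.49769619 0.08782849 0.07255205]
((637.0125122070312, 163.87973022460938), (112.73507690429688, 154.1586456298828), 88.78285217285156)
```

```bash
cat >> h.py <<'E'
from scipy.spatial.transform import Rotation as R
BAY=np.array([.6323,.1113,0]);BY=np.radians(-14.0)
def w(x,y,z): return BAY+R.from_euler('z',BY).apply([x,y,z])
def rot(fwd,tilt,closing='side'):
    """tool z tilted from down towards heading fwd (world rad); tool y horizontal, across fwd"""
    f=np.array([np.cos(fwd),np.sin(fwd),0]);s=np.array([-f[1],f[0],0])
    zt=-np.cos(tilt)*np.array([0,0,1])+np.sin(tilt)*f
    out=[]
    for sg in(1,-1): out.append(R.from_matrix(np.c_[np.cross(sg*s,zt),sg*s,zt]).as_quat())
    return out
E
python3 - <<'E'
from h import *
q0=observe()["joint_pos"]
box=np.array([.5735,-.0929])
for t in(30,45):
  for k in(0,1):
    r=rot(BY+np.pi/2,np.radians(t))[k]
    for P in([.53,-.26,.32],w(-.0076,-.33,.03),w(0,-.05,.03)):
      j=ik(P,r);print(t,k,None if j is None else np.round(j,2))
for t in(0,15,25):
  for k in(0,1):
    for P in(w(-.19,-.055,.05),w(-.11,-.055,.05)):
      j=ik(P,rot(BY,np.radians(t))[k]);print('bolt',t,k,None if j is None else np.round(j,2))
for P in([.222,.611,.4],[.3,.5,.38]):
  j=ik(P,observe()["tcp_rot"]);print(None if j is None else np.round(j,2))
E
```

```text
30 0 [ 0.12  0.79  1.13  1.4  -0.99  1.84 -2.15]
30 0 [ 0.01  1.2   1.13  1.73 -1.35  1.62 -1.79]
30 0 [ 0.75  1.25 -1.27  1.78  1.02  0.75  2.12]
30 1 [ 0.19  0.7   0.91  1.4  -0.88  1.72  0.9 ]
30 1 [ 0.57  0.87  0.01  1.71 -0.67  0.87  0.85]
30 1 [ 0.26  0.86 -0.25  1.79 -0.68  0.53  0.46]
45 0 [ 0.29  0.81  0.94  1.38 -1.07  1.96 -2.14]
45 0 [ 0.19  1.2   0.94  1.65 -1.34  1.73 -1.76]
45 0 [ 0.11  0.93  0.18  1.81 -1.31  0.98 -2.07]
45 1 [ 0.36  0.75  0.77  1.37 -0.99  1.87  0.94]
45 1 [ 0.82  0.99 -0.26  1.63 -0.61  0.98  0.85]
45 1 [ 0.49  0.97 -0.45  1.8  -0.85  0.57  0.74]
bolt 0 0 [-0.27  0.61 -0.02  2.17  0.03  0.35  1.01]
bolt 0 0 [-0.2   0.68 -0.01  1.98  0.02  0.49  1.1 ]
bolt 0 1 [-0.56  0.65  0.41  2.18 -0.63  0.43 -1.45]
bolt 0 1 [-0.55  0.74  0.54  1.99 -0.67  0.6  -1.36]
bolt 15 0 [-0.52  0.6   0.19  2.36  2.19  0.06 -1.24]
bolt 15 0 [-0.39  0.64  0.16  2.18  0.36  0.1   0.7 ]
bolt 15 1 [-0.5   0.6   0.16  2.36  2.07  0.07  2.03]
bolt 15 1 [-0.5   0.66  0.33  2.18 -0.67  0.12 -1.42]
bolt 25 0 None
bolt 25 0 [ 0.35  0.97 -1.15  2.28  1.75  1.11 -0.63]
bolt 25 1 None
bolt 25 1 [-0.21  0.66 -0.2   2.3   2.03  0.4   2.14]
[-1.25  0.53 -0.01  1.1   0.    1.51 -0.04]
[-1.07  0.41 -0.    1.36  0.    1.37  0.15]
```

Run:
```python
from h import *
r=rot(BY+np.pi/2,np.radians(40))[1]
o=observe()
move_pose([.222,.611,.4],o["tcp_rot"])
q=np.array(observe()["joint_pos"]);q[0]=.5;goto_joints(q.tolist())
print(observe()["tool_pos"])
P=w(-.0076,-.33,.2);move_pose(P,r);print(np.round(observe()["joint_pos"],2))
set_gripper(.05)
movel(w(-.0076,-.33,.03),.12)
o=observe();print(o["tool_pos"],np.round(o["joint_pos"],2),o["t"],o["wrist_force"],o["opening"])
im,W=cloud("wrist");save("wr1.png",im);im,W=cloud("scene");save("sc1.png",cv2.resize(im[110:290,130:400],None,fx=2.8,fy=2.8))
```

```text
[ 0.56093584 -0.32777419  0.39922575]
[ 0.84  0.72 -0.35  1.57 -0.48  1.16  0.56]
[ 0.54561985 -0.20725504  0.03081369] [ 0.84  0.96 -0.35  1.65 -0.48  0.88  0.72] 7.225 [ 0.71855267  0.22615689 -0.83397586] 0.05003386526552396
```

View pics/sc1.png

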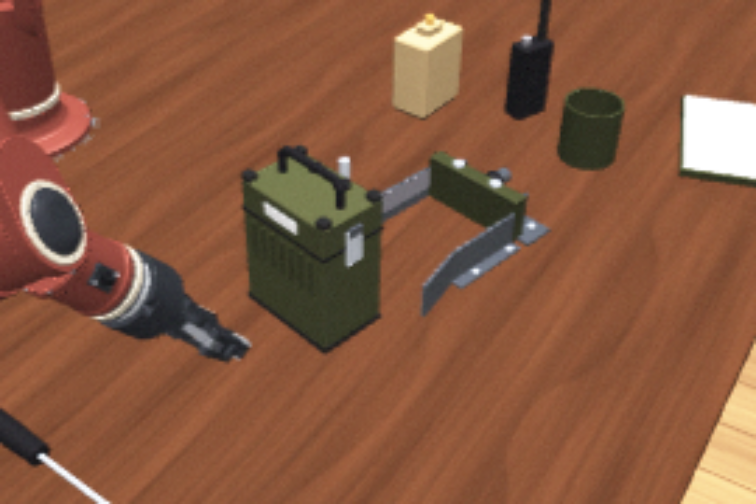

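View pics/wr1.png

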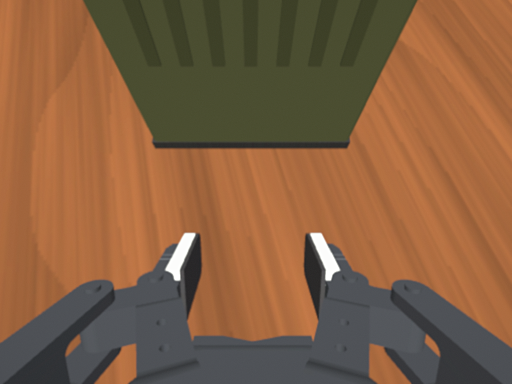

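The wrist view shows the box face square to the tool and centred: base edge at columns 155–348, fingers centred on about 252. I start the push.

```bash
cat >> h.py <<'E'
def inbay():
    o=observe();f=R.from_euler('z',-BY).apply(o["wrist_force"]);p=R.from_euler('z',-BY).apply(np.array(o["tool_pos"])-BAY)
    print("t%.1f"%o["t"],"p",p.round(4),"F",f.round(1));return p,f
E
python3 - <<'E'
from h import *
print(movel(w(-.0076,-.22,.03),.03,contact_N=3));p,_=inbay()
# line to bay axis by mouth, then on
y0=p[1]
movel(w(-.002,-.16,.03),.06);inbay()
movel(w(0,-.085,.03),.06);inbay()
movel(w(0,-.065,.03),.04);inbay()
save("top2.png",cv2.resize(camera("top")[0][130:225,165:305],None,fx=5,fy=5,interpolation=cv2.INTER_CUBIC))
E
```

```text
True
t9.6 p [-0.0078 -0.2572  0.0295] F [ 0.4 -1.3  0.3]
t11.4 p [ 0.0002 -0.1677  0.0276] F [ -0.2 -11.7   3.2]
t12.8 p [ 0.0025 -0.0922  0.0276] F [ -0.5 -11.7   3.3]
t13.4 p [ 0.0024 -0.0713  0.0277] F [  1.  -10.2   0.6]
```

View pics/top2.png

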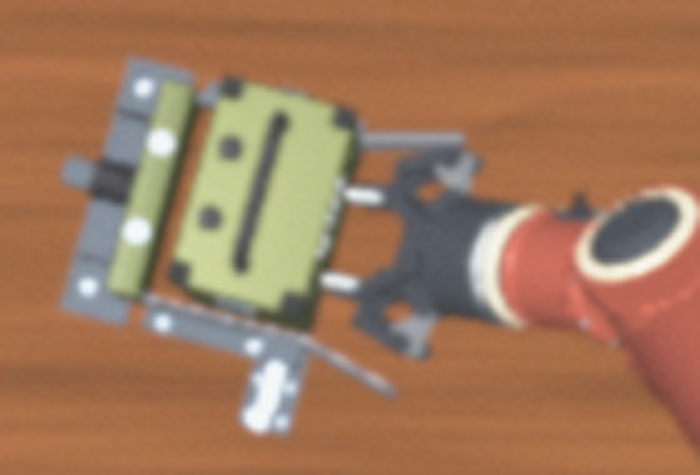

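The box is between the guides and square, about 25 mm short. I finish slowly with force stops.

Run:
```python
from h import *
y=-.060
for i in range(12):
    c=movel(w(.002,y,.03),.02,contact_N=14);p,f=inbay()
    if c or -f[1]>22: break
    y+=.005
pause(.3);inbay()
```

```text
t13.9 p [ 0.003  -0.0671  0.0276] F [ -2.5 -14.1   4.9]
t14.3 p [ 0.0029 -0.0622  0.0275] F [ -2.5 -13.6   5.9]
t14.7 p [ 0.0029 -0.0573  0.0275] F [ -2.6 -14.3   6. ]
t15.1 p [ 0.0029 -0.0522  0.0275] F [ -3.3 -14.    5.2]
t15.5 p [ 0.0029 -0.0472  0.0275] F [ -2.6 -14.    5.2]
t15.9 p [ 0.0031 -0.0428  0.0275] F [ -3.1 -16.    6.2]
t16.1 p [ 0.0031 -0.0436  0.0266] F [ 0.5 -0.3 -0.2]
t16.4 p [ 0.003  -0.0434  0.0264] F [-0.5 -0.6  0.5]
```

Run:
```python
from h import *
print(movel(w(.002,-.030,.03),.015,contact_N=28));inbay()
movel(w(.002,-.10,.03),.1)
movel(w(.002,-.20,.12),.2);inbay()
movel(w(-.02,-.25,.33),.2)
save("top3.png",cv2.resize(camera("top")[0][130:225,165:305],None,fx=5,fy=5,interpolation=cv2.INTER_CUBIC))
im,W=cloud("top")
M=(abs(W[...,0]-.63)<.13)&(abs(W[...,1]-.11)<.1)&(W[...,2]>.15)&(W[...,2]<.215)
print(cv2.minAreaRect(W[M][:,:2].astype(np.float32)*1000),M.sum())
print(np.round(observe()["joint_pos"],2))
for t in(10,15):
  for k in(0,1):
    for P in(w(-.18,-.058,.25),w(-.18,-.058,.05),w(-.10,-.058,.05)):
      j=ik(P,rot(BY,np.radians(t))[k]);print('bolt',t,k,None if j is None else np.round(j,2))
```

```text
True
t17.1 p [ 0.003  -0.0438  0.0256] F [-0.4 -0.1 -0.1]
t18.7 p [ 0.0011 -0.1983  0.1197] F [-0.9 -0.1 -0.5]
((635.6754150390625, 112.27079772949219), (85.37894439697266, 137.01620483398438), 76.51467895507812) 1227
[ 0.73  0.51 -0.34  1.55 -0.52  1.27  0.36]
bolt 10 0 [ 0.1   0.26 -0.53  2.04  0.34  0.77  0.68]
bolt 10 0 [-0.4   0.6   0.1   2.28  0.31  0.12  0.7 ]
bolt 10 0 [-0.22  0.65 -0.03  2.09  0.39  0.27  0.72]
bolt 10 1 [-0.15  0.23 -0.23  2.04  0.23  0.74 -2.34]
bolt 10 1 [-0.78  0.71  0.7   2.29 -1.29  0.36 -0.82]
bolt 10 1 [-0.65  0.74  0.64  2.1  -1.    0.41 -1.07]
bolt 15 0 [ 0.05  0.23 -0.5   2.1   0.44  0.69  0.57]
bolt 15 0 [ 0.34  0.9  -1.15  2.32  1.55  0.98 -0.57]
bolt 15 0 [-0.36  0.65  0.13  2.16  0.39  0.12  0.68]
bolt 15 1 [-0.25  0.2  -0.15  2.1   0.31  0.65 -2.43]
bolt 15 1 [-0.23  0.6  -0.2   2.34  1.6   0.27  2.51]
bolt 15 1 [-0.74  0.77  0.74  2.17 -1.35  0.38 -0.75]
```

View pics/top3.png

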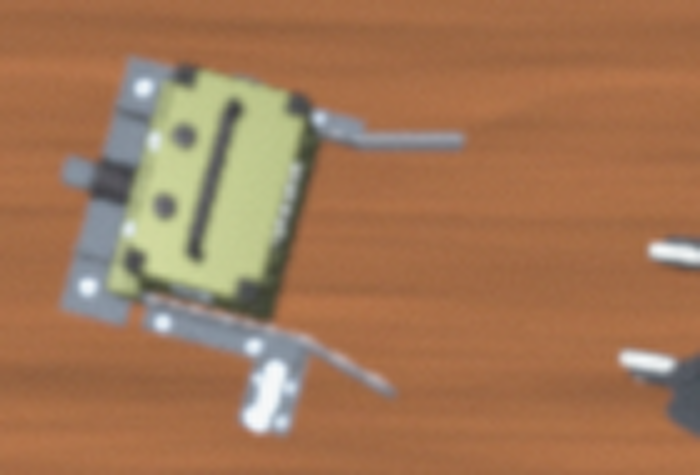

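The box is home at about (0.636, 0.112). Next is the bolt, with the fingers shut and a 10° tilt away from the box.

Run:
```python
from h import *
r=rot(BY,np.radians(10))[0]
H=np.array([.4968,.0898,0]);ux=np.array([np.cos(BY),np.sin(BY),0]);P=lambda d,z:H+ux*d+[0,0,z]
move_pose(P(-.048,.30),r)
set_gripper(0)
move_pose(P(-.048,.13),r);print(np.round(observe()["joint_pos"],2))
movel(P(-.048,.05),.1);p,f=inbay()
c=movel(P(0,.05),.03,contact_N=1.5);p,f=inbay();print(c)
np.save("c0.npy",observe()["tool_pos"])
im,_=camera("wrist");save("wr2.png",im)
```

```text
[-0.05  0.46 -0.39  2.18  0.64  0.47  0.37]
t23.2 p [-0.1737 -0.0533  0.0506] F [-0.2  0.2  1. ]
t24.3 p [-0.1408 -0.0539  0.0496] F [ 0.1  0.3 -0.9]
True
```

View pics/wr2.png

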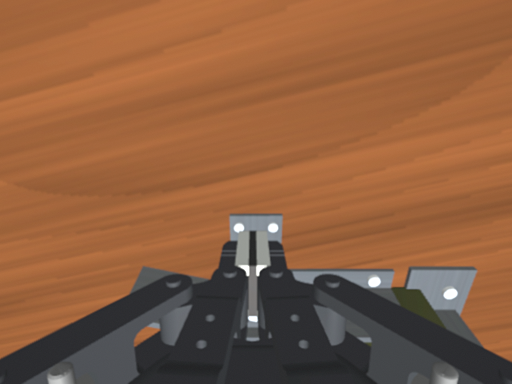

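The fingers are centred on the foot plate (column about 255) and touching the handle. I push the bolt in.

Run:
```python
from h import *
c0=np.load("c0.npy");ux=np.array([np.cos(BY),np.sin(BY),0])
c0[2]=.05
for d in np.arange(.008,.056,.004):
    c=movel(c0+ux*d,.03,contact_N=12);p,f=inbay()
    if c or f[0]<-12: break
pause(.3);p,f=inbay();print("travel",p[0]+.1408)
movel(observe()["tool_pos"]-ux*.06,.1)
movel(observe()["tool_pos"]+np.array([0,0,.2]),.15)
im,W=cloud("top");np.savez("c2.npz",a=im,A=W)
save("top4.png",cv2.resize(im[130:225,165:305],None,fx=5.5,fy=5.5,interpolation=cv2.INTER_CUBIC))
im,B=cloud("scene")
P=B.reshape(-1,3);M=(P[:,2]>.066)&(P[:,2]<.085)&(abs(P[:,0]-.53)<.05)&(abs(P[:,1]-.09)<.04);print(M.sum(),np.median(P[M],0))
P=W.reshape(-1,3);M=(P[:,2]>.066)&(P[:,2]<.085)&(abs(P[:,0]-.53)<.05)&(abs(P[:,1]-.09)<.04);print(M.sum(),np.median(P[M],0))
```

```text
t24.8 p [-0.1327 -0.0541  0.0499] F [-1.3  0.   0.1]
t25.1 p [-0.1284 -0.054   0.05  ] F [-0.8 -0.4 -1.4]
t25.4 p [-0.1243 -0.0539  0.0501] F [-0.1  0.1 -0.3]
t25.7 p [-0.1203 -0.0539  0.0501] F [-0.3  0.1  0.6]
t25.9 p [-0.1163 -0.0538  0.0501] F [-0.9 -0.7  0.2]
t26.2 p [-0.1123 -0.0538  0.0501] F [-0.5 -0.3  0.1]
t26.5 p [-0.1109 -0.0538  0.0496] F [-5.1  0.4  3. ]
t26.7 p [-0.1113 -0.0539  0.0487] F [-1.7  0.9  0.7]
t27.0 p [-0.1114 -0.0542  0.0485] F [-0.9  0.3  0.1]
travel 0.02944958056755745
30 [0.56561232 0.08664018 0.07220271]
21 [0.53168554 0.08419091 0.07677439]
```

View pics/top4.png

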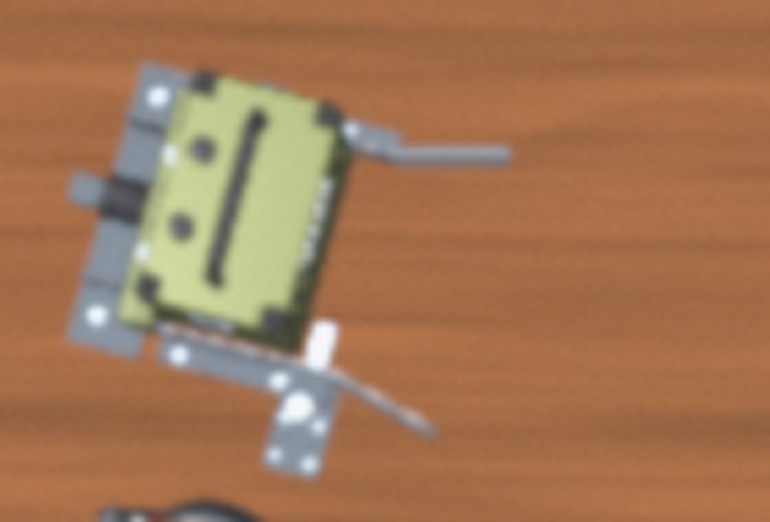

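The handle moved about 36 mm to its hard stop, and the bolt end is visible across the back of the seated box at (322,340). The arm is clear, so I hand the job in.

```bash
python3 -c "
from h import *
inbay();print(job_done())"
```

```text
t29.4 p [-0.1709 -0.0542  0.2479] F [ 0.6 -0.1 -0.5]
the job is handed in; nothing more can be done
None
```

I handed the job in at about 29 s: by camera and contact force, the box is upright and home against the connector block, the bolt is in to its stop behind it, and the arm is clear; the judge gave no verdict.

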